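# Lock the cryobox rack

## Robot

A 7-joint arm with a two-finger parallel gripper is mounted at the origin on the work surface. World frame = base frame: x ahead of the robot, y to its left, z up, the work surface at z = 0. Lengths are in m, angles in rad, forces in N, time in s.
With the tool pointing down it reaches from about 0.425 to 0.95 m from the base axis. Payload 4.7 kg.
Tool frame: the origin (TCP) lies between the finger pads; the fingertips stand 25 mm ahead of it and the grasp point (between the pads) lies 6 mm ahead of it; x points along the fingers, z is the direction in which the jaws open and shut, and the axes are right-handed (so a half turn about x gives the same grasp; the last joint's range is limited). The gripper opens to 85 mm and grips with 20 to 120 N. Pads are 22 mm wide; open, the fingers measure 114 mm over their backs; the gripper's body (76 mm by 85 mm) begins 54 mm behind the grasp point. The pads swing forward as they close: fully open they stand 13 mm farther back than shut.
Start: joints at [1.099, 0.469, -0.049, 1.532, 0.024, 1.141, -0.082], TCP at [0.289, -0.61, 0.256] pointing down, gripper open.
Joint ranges: [-2.59, 2.59], [-0.33, 1.99], [-1.39, 1.29], [0.1, 2.45], [-1.04, 4.18], [0.21, 1.99], [-2.66, 2.66]. Speed limits (rad/s): [2.57, 2.57, 3.14, 3.14, 3.14, 3.14, 3.14].

## Interface

Orientations are given as a 3x3 rotation matrix whose columns are the frame's x, y, z axes.
In Python, from rig import * gives the robot as it stands. Calls block until the motion is done:
- movep(position, orientation): joint-space move of the TCP to a pose.
- move_l(position, attitude=None, feed=0.15, until_force=None): straight line of the TCP; attitude=None keeps the orientation; feed is the mean speed in m/s. With until_force (N) it stops when the force on the tool has changed by that much, and returns True; else False.
- move_joints(angles): joint-space move.
- command_gripper(opening, newtons=None): finger opening in m; newtons is the grip in N (None keeps the last); returns when the fingers have stopped.
- sleep(seconds).
- inverse_kinematics(position, orientation): joint angles nearest the present ones, or None.
- sense(): the state.
- camera(name): name is "scene" or "top" or "wrist"; returns (picture, depth): 384x512x3 uint8, red, green, blue; 384x512 float32, m along the optical axis (not along the pixel's ray), 0 where there is no reading.
- camera_params(name): a dict with "K" (3x3 intrinsics, pixels), "position" and "rotation" of the camera in the world; the wrist camera has in their place "tool_from_camera" (4x4, takes a point from camera to tool coordinates, whose origin is the TCP and whose axes are the tool frame's). Camera axes: x right, y down, z forward; pixel columns grow to the right and rows downward; lengths in m; the calibration is good to about 2 mm. A picture is of the moment at which its call begins: read the wrist's pose just before it. camera_params takes no time and is no camera call.
A pose or a line that the arm cannot do raises Unreachable and nothing moves.
- finish_job(): hands the job in, once; it reports no verdict.
The state is a dict: "time_s": time; "joint_pos": joint angles; "qd": joint speeds; "joint_efforts": joint torques, N m; "position": TCP position; "tcp_rot": TCP orientation; "wrist_force": force on the tool from outside, world axes, zero at the start; "ft_torque": the same for the moment, N m; "finger_gap": finger opening in m.
Only numpy, scipy, OpenCV 4.12 (cv2) and the standard library are available. Lean on these libraries where they do the work, as an engineer would, in place of code of your own. Each camera call takes 0.05 s, during which the arm holds its last target. There are 200 camera calls.

## Task

The freezer rack lies on its back with its two cryoboxes only part-way in. Push both boxes down fully home, then pick up the bent locking rod and slide it, from the rack's carrying-handle end, through the guide at that end, across over the boxes and through the guide at the other end, until its bend is up against the first guide; let go of it there. Leave the glassware and the spare box where they are.

Things in the scene. Friction and masses are not known exactly. Their poses are not given: they have to be found in the camera images.
- rack: Steel freezer rack for two boxes, lying on its back, open front up, fixed. Origin: centre of its underside, on the bench; x along the rack from the carrying-handle end to the foot end, y across, z up. 124 long (x), 140 wide; end sheets at x +-59.5, 3 thick, 137 high; shelf at x 0, 125 high. On the middle of each end sheet stands an ear, 30 wide, up to 161 high, carrying a guide tube outside.
- guide1 (a point): Centre of the outer mouth of the first guide, at the carrying-handle end (rack x = -71, y = 0, 146 high); axes as the rack. Bore 14 diameter and level along x, 13 long from here through tube and ear, mouth flared to 18 inside (26 outside). The rod goes in here along +x. Both guides share one axis.
- guide2 (a point): Centre of the inner mouth of the second guide at the foot end, on the face of its ear that looks at the boxes (rack x = +58, y = 0, 146 high); axes as the rack. Bore 14 diameter, 13 long to its outer end, not flared. It is 129 beyond guide1 along +x.
- box1 (a joint): How far the box next to the carrying handle stands out of its place (m, upward): 0 is fully home, at most 0.05. It slides stiffly straight up and down: it stays where it is left and moves down under about 3 to 5 N, to a hard stop at 0.
- box1_top (a point): Centre of the top side of that white cryobox (52 along rack x, 130 across, 130 high, standing on edge; centre at rack x = -29.5). Fully home this point is 133 above the bench, 8 below the underside of a centred rod; a box standing proud blocks the rod.
- box2 (a joint): The same for the other box, at the foot end.
- box2_top (a point): Centre of the top side of the second, equal cryobox (centre at rack x = +29.5); 133 above the bench when home.
- rod_mid (a point): Loose steel locking rod, round, 10 diameter, 0.10 to 0.17 kg, lying flat on the bench (axis 5 up): a straight leg 180 long overall and, at its -x end, a short leg bent square towards its own +y, reaching 45 from the straight axis. This point: on the straight leg's axis, 85 from the corner, 90 from the tip's end. x runs along the leg to the round tip, z up as it lies.
- rod_tip (a point): The outermost end of the rod's round tip, on the axis, 90 from rod_mid.
- rod_bend (a point): Corner of the rod's bend, where the axes of both legs meet, 85 behind rod_mid. Fully home, the bent leg lies against the mouth of guide 1 and this point is about 5 before guide1. The rod may turn about its own axis in the guides; where the bent leg then points does not matter.
- flask_mid (a point): Bystander: glass conical flask, 82 wide, 110 high; this point is at its middle, 55 up.
- beaker_mid (a point): Bystander: glass beaker, 84 wide, 95 high; this point is at its middle.
- sparebox_mid (a point): Bystander: a spare white cryobox lying flat, 130 by 130 by 52 high; this point is at its middle.
- bail (a point): Middle of the rack's wire carrying handle (bail): a U, 90 wide across, 70 above the bench, sticking 32 out of the end sheet at the rack's -x end (this point at rack x = -90). It marks the end where the rod goes in.
There are look-alikes about, which are no part of the job. Several things look just like the part that bears rod_mid: the one meant starts farthest to the robot's right.

How it is judged:
By the outcome, as a careful person would: the job done as asked, in the order asked, and still so for the second after the job is handed in, with the robot touching nothing.
It also fails if it takes over 72 s, if anything falls off the work surface, if the arm or the gripper's body presses on something with over 40 N, if the wrist force passes 120 N, or if a joint passes its speed limit or range.

## Working session

There is one attempt and no reset: what is moved stays moved. The work goes in short steps, each a Python script; the robot and the scene stay as the last script left them, time stands still between calls to the robot, and variables do not carry over. Pictures are saved under pics/ and viewed, about 8 in all and at most 12, crops included, and the job is handed in when it is done.

```bash
mkdir -p pics; ls
cat > h.py <<'E'
from rig import *
import numpy as np, cv2
def snap(n,f):
    s=sense(); im,d=camera(n); cv2.imwrite(f'pics/{f}.png',im[:,:,::-1])
    np.savez(f'pics/{f}.npz',im=im,d=d,p=s['position'],R=s['tcp_rot']); return im,d
def world(n,f):
    z=np.load(f'pics/{f}.npz'); d=z['d']; c=camera_params(n); K=np.array(c['K'])
    if n=='wrist':
        T=np.array(c['tool_from_camera']); R=z['R']@T[:3,:3]; p=z['R']@T[:3,3]+z['p']
    else: R=np.array(c['rotation']); p=np.array(c['position'])
    v,u=np.indices(d.shape); P=np.stack([(u-K[0,2])/K[0,0]*d,(v-K[1,2])/K[1,1]*d,d],-1)
    W=P@R.T+p; W[d==0]=np.nan; return W
E
python3 - <<'E'
from h import *
print(sense())
a,_=snap('scene','s0'); b,_=snap('top','t0')
print(camera_params('top'));print(camera_params('scene'));print(camera_params('wrist'))
E
```

```text
pics
{'time_s': 0.0, 'joint_pos': array([ 1.09913671,  0.4694629 , -0.04859706,  1.53373271,  0.02409323,
        1.14099931, -0.08230285]), 'qd': array([-0.00065224,  0.00093083,  0.00036475, -0.00024259,  0.00092456,
        0.00150059, -0.00115584]), 'joint_efforts': array([-1.04323721e-03, -5.10301495e+01, -4.68362309e-02, -2.37712133e+01,
        1.07952164e-02,  7.47774116e-03, -5.49797647e-06]), 'position': array([ 0.28896868, -0.60940419,  0.2552305 ]), 'tcp_rot': array([[-9.25512420e-04,  9.03560465e-01,  4.28459600e-01],
       [ 1.79195149e-03,  4.28460594e-01, -9.03558691e-01],
       [-9.99997966e-01, -6.84759731e-05, -2.01568212e-03]]), 'wrist_force': array([0.05724497, 0.51007441, 0.435478  ]), 'ft_torque': array([-1.91557019e-06,  7.44955243e-03,  8.61698415e-03]), 'finger_gap': 0.08544020212230796}
{'K': array([[423.64822879,   0.        , 251.98150366],
       [  0.        , 423.64822879, 194.80008192],
       [  0.        ,   0.        ,   1.        ]]), 'position': array([0.39997847, 0.03612583, 1.33796406]), 'rotation': array([[-0.02204594, -0.9938413 ,  0.108597
[... 304 characters left out ...]
188,  1.10433246]), 'rotation': array([[ 0.49373607,  0.67851835, -0.54390949],
       [ 0.86959397, -0.38122637,  0.31380373],
       [ 0.00556895, -0.62791663, -0.77826068]])}
{'K': array([[287.05693649,   0.        , 254.71624454],
       [  0.        , 287.05693649, 192.37807572],
       [  0.        ,   0.        ,   1.        ]]), 'tool_from_camera': array([[ 2.98420173e-04, -3.06508915e-01,  9.51867741e-01,
        -1.18300193e-01],
       [-1.44548528e-03, -9.51866921e-01, -3.06508198e-01,
         7.84307779e-02],
       [ 9.99998911e-01, -1.28444258e-03, -7.27110417e-04,
        -1.31721147e-03],
       [ 0.00000000e+00,  0.00000000e+00,  0.00000000e+00,
         1.00000000e+00]])}
```

View pics/t0.png

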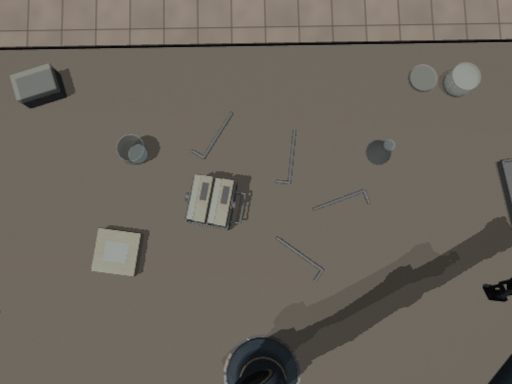

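View pics/s0.png

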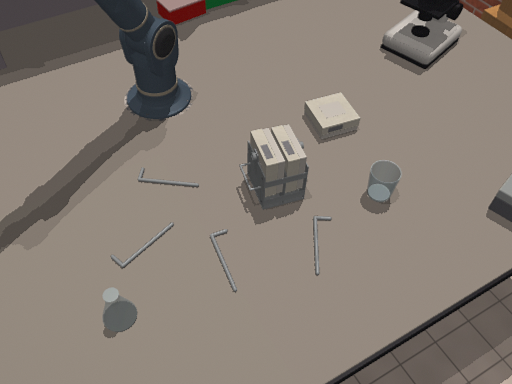

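Top view: the rack is at (213,200) with its bail to the right at (243,207). The rightmost rod has its corner at (363,192) and its tip at (314,209). Flask (380,150), beaker (132,150), spare box (117,252). I'll measure these now.

Run:
```python
from h import *
W=world('top','t0'); im=np.load('pics/t0.npz')['im']
for n,(u,v) in dict(corner=(363,192),tip=(314,209),short=(369,202),mid=(338,201),b1=(222,202),b2=(201,198),flask=(380,152),beaker=(132,150),spare=(117,252),rod3=(292,155),rod4=(300,255)).items():
    print(n,W[v,u].round(4))
# rod points in region by height
m=np.zeros(W.shape[:2],bool); m[185:215,305:378]=1
m&=(W[:,:,2]>0.005)&(W[:,:,2]<0.03); print(m.sum()); 
print('bench z',np.nanmedian(W[215:235,330:380,2]))
# box tops
for n,sl in dict(b1=(slice(185,220),slice(212,236)),b2=(slice(178,218),slice(190,213))).items():
    z=W[sl][:,:,2]; print(n,np.nanpercentile(z,[50,70,80,90,95]).round(4))
Z=W[165:240,175:260,2]; mm=Z>0.14
pts=W[165:240,175:260][mm][:,:2].astype(np.float32); print(cv2.minAreaRect(pts), pts.min(0),pts.max(0))
c=im[165:240,175:260,::-1]; cv2.imwrite('pics/c1.png',cv2.resize(c,None,fx=9,fy=8,interpolation=cv2.INTER_CUBIC)[:600,:800])
```

```text
corner [ 0.5471 -0.3356  0.0061]
tip [ 0.4959 -0.1768  0.0117]
short [ 0.5147 -0.3524  0.0083]
mid [ 0.5204 -0.2554  0.003 ]
b1 [0.5088 0.1025 0.1749]
b2 [0.5214 0.1605 0.1718]
flask [ 0.6621 -0.3763  0.0693]
beaker [0.698  0.3975 0.0021]
spare [0.3764 0.4265 0.051 ]
rod3 [ 0.6707 -0.1136  0.0072]
rod4 [ 0.3538 -0.1278  0.012 ]
279
bench z 0.0005123870200609559
b1 [0.1747 0.1763 0.1771 0.1781 0.1793]
b2 [0.1709 0.1725 0.1734 0.1747 0.1759]
((0.5169137716293335, 0.13815051317214966), (0.14134815335273743, 0.13359306752681732), 81.8010482788086) [0.443879   0.06647234] [0.5890639  0.20789176]
```

View pics/c1.png

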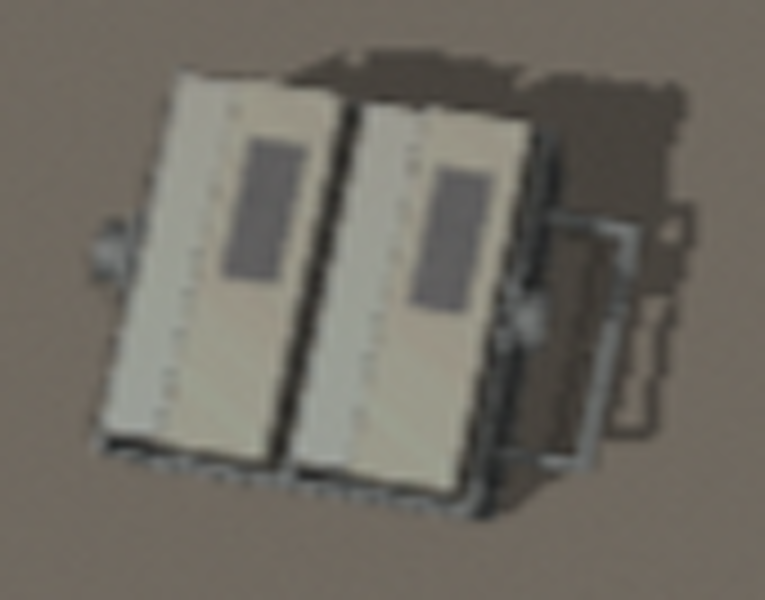

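Estimates so far: rack centre about (0.517, 0.138), its x axis about (0.17, 0.985), and both boxes about 40 mm proud. I'll push the boxes home with closed fingers, then look down with the wrist camera. With the boxes down, everything above z 0.139 is ears and guides.

```bash
cat >> h.py <<'E'
def down(r):  # tool down, tool y = -r, jaws perpendicular to r
    r=np.array([r[0],r[1],0.])/np.hypot(*r[:2]); x=np.array([0,0,-1.]); y=-r; return np.stack([x,y,np.cross(x,y)],1)
E
python3 - <<'E'
from h import *
R=down([.17,.985])
for p in ([.5214,.163,.25],[.47,-.09,.2]):
  for S in (R,R@np.diag([1,-1,-1])):
    print(p,inverse_kinematics(p,S))
command_gripper(0.0)
for p in ([.5214,.165,0],[.509,.1045,0]):
    p=np.array(p)
    if p[1]>.15: movep(p+[0,0,.235],R)
    else: move_l(p+[0,0,.235],feed=.25)
    move_l(p+[0,0,.205],feed=.15)
    f0=sense()['wrist_force']
    hit=move_l(p+[0,0,.150],feed=.06,until_force=16)
    s=sense(); print(hit,s['position'],s['wrist_force']-f0,s['time_s'])
    move_l(p+[0,0,.235],feed=.25)
move_l([.50,.11,.33],feed=.3)
snap('wrist','w0'); print(sense()['time_s'])
W=world('wrist','w0'); P=W.reshape(-1,3)
ok=(P[:,2]>.12)&(P[:,2]<.20)&(abs(P[:,0]-.515)<.1)&(abs(P[:,1]-.135)<.12)
Q=P[ok]; print(np.histogram(Q[:,2],bins=np.arange(.12,.2,.005)))
E
```

```text
[0.5214, 0.163, 0.25] [ 0.48091076  0.51683756 -1.17055449  1.80471707  0.51662062  1.17145802
  2.11631922]
[0.5214, 0.163, 0.25] [ 0.31855725  0.39944178 -0.89717511  1.81170226  0.34841936  1.0979735
 -0.87315922]
[0.47, -0.09, 0.2] [ 1.03025853  0.45041614 -1.16583874  2.00509012  0.49314157  1.00700116
  2.59485053]
[0.47, -0.09, 0.2] [ 0.55851457  0.25812281 -0.53197838  2.02565289  0.16619282  0.89899019
 -0.23378805]
True [0.52210783 0.16562492 0.15812656] [-1.01629383  0.09843403  6.18307951] 4.8167
True [0.50959473 0.1051236  0.15808647] [-2.69000232 -0.87803375  6.20707937] 6.775
7.75
(array([ 348,  692, 9033,  861,   22,   20,   73,  153,  100,    0,    0,
          0,    0,    0,    0,    0]), array([0.12 , 0.125, 0.13 , 0.135, 0.14 , 0.145, 0.15 , 0.155, 0.16 ,
       0.165, 0.17 , 0.175, 0.18 , 0.185, 0.19 , 0.195, 0.2  ]))
```

View pics/w0.png

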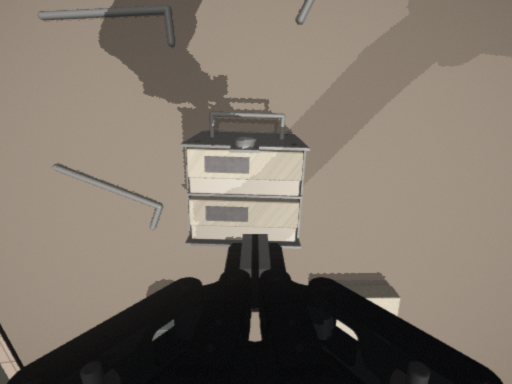

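Both boxes bottomed with the fingertips at z 0.133, so they are home. The wrist view shows guide 1 at (245,143) and the fingers hiding guide 2. The flipped grasp (tool y along +r) suits joint 7 better and lets the camera look ahead, so I'll view the rack and then the rod that way.

```bash
cat >> h.py <<'E'
def fwd(r): return down(r)@np.diag([1,-1,-1.])
E
python3 - <<'E'
from h import *
r=np.array([.17,.985,0])
movep(np.array([.50,.02,.30]),fwd(r)); sleep(.3)
snap('wrist','w1')
a=np.array([-.3,.95,0])
movep([.55,-.36,.22],fwd(a)); command_gripper(.05); sleep(.2)
snap('wrist','w2'); print(sense()['time_s'],sense()['joint_pos'].round(2))
W=world('wrist','w1'); P=W.reshape(-1,3)
ok=(P[:,2]>.141)&(P[:,2]<.20)&(abs(P[:,0]-.515)<.1)&(abs(P[:,1]-.135)<.12)
Q=P[ok]; rr=r/np.linalg.norm(r); t=Q@rr; 
A=Q[Q[:,1]<.12];B=Q[Q[:,1]>.15]
for n,G in (('g1',A),('g2',B)):
    print(n,len(G),G.min(0).round(4),G.max(0).round(4),np.median(G,0).round(4))
    E=G[G[:,2]>.1565]; print(len(E),cv2.minAreaRect(E[:,:2].astype(np.float32)))
# box tops
T=P[(P[:,2]>.128)&(P[:,2]<.138)&(abs(P[:,0]-.515)<.1)&(abs(P[:,1]-.135)<.12)]
print('tops',cv2.minAreaRect(T[:,:2].astype(np.float32)),np.median(T[:,2]))
W=world('wrist','w2'); P=W.reshape(-1,3)
M=(W[:,:,2]>.004)&(W[:,:,2]<.02)&(W[:,:,0]>.45)&(W[:,:,0]<.60)&(W[:,:,1]<-.15)&(W[:,:,1]>-.38)
print(M.sum(), P[M.ravel()].mean(0))
a=cv2.imread('pics/w1.png');b=cv2.imread('pics/w2.png'); cv2.imwrite('pics/w12.png',cv2.resize(np.hstack([a,b]),(800,300)))
c=cv2.resize(a[40:290,100:400],(600,500),interpolation=cv2.INTER_CUBIC); cv2.imwrite('pics/c2.png',c)
E
```

```text
12.4 [-0.04  0.59  0.84  1.65 -0.48  1.12  1.23]
g1 424 [0.4911 0.0666 0.141 ] [0.5205 0.0841 0.1634] [0.5048 0.0761 0.1569]
245 ((0.5049248933792114, 0.07510478794574738), (0.012504900805652142, 0.029607756063342094), 79.18132019042969)Traceback (most recent call last):
  File "<stdin>", line 13, in <module>
    return umr_minimum(a, axis, None, out, keepdims, initial, where)
ValueError: zero-size array to reduction operation minimum which has no identity
```

Run:
```python
from h import *
for f in('w1','w0'):
    P=world('wrist',f).reshape(-1,3)
    T=P[(P[:,2]>.128)&(P[:,2]<.138)&(abs(P[:,0]-.515)<.1)&(abs(P[:,1]-.135)<.12)]
    print('tops',cv2.minAreaRect(T[:,:2].astype(np.float32)),np.median(T[:,2]),len(T))
    G=P[(P[:,2]>.15)&(P[:,2]<.17)&(abs(P[:,0]-.515)<.1)&(abs(P[:,1]-.135)<.12)]
    for H in (G[G[:,1]<.12],G[G[:,1]>.15]):
        if len(H): print(len(H),cv2.minAreaRect(H[:,:2].astype(np.float32)))
W=world('wrist','w2'); P=W.reshape(-1,3)
M=(W[:,:,2]>.005)&(W[:,:,2]<.02)&(W[:,:,0]>.45)&(W[:,:,0]<.60)&(W[:,:,1]<-.15)&(W[:,:,1]>-.40)
Q=P[M.ravel()]; print(M.sum(), Q.min(0),Q.max(0))
a=cv2.imread('pics/w1.png');b=cv2.imread('pics/w2.png'); cv2.imwrite('pics/w12.png',cv2.resize(np.hstack([a,b]),(800,300)))
```

```text
tops ((0.5142306089401245, 0.12883873283863068), (0.10520827770233154, 0.13912005722522736), 79.97079467773438) 0.13341202575453684 15792
391 ((0.5048098564147949, 0.07483761757612228), (0.013088157400488853, 0.02961583435535431), 78.54672241210938)
tops ((0.5172927379608154, 0.1311250627040863), (0.13223381340503693, 0.13982374966144562), 78.32588958740234) 0.13332351209947274 9927
326 ((0.5054059028625488, 0.0718863382935524), (0.013019999489188194, 0.029057377949357033), 79.50341033935547)
1745 [ 0.49841412 -0.35473594  0.00501208] [ 0.55746116 -0.1908311   0.01331985]
```

View pics/w12.png

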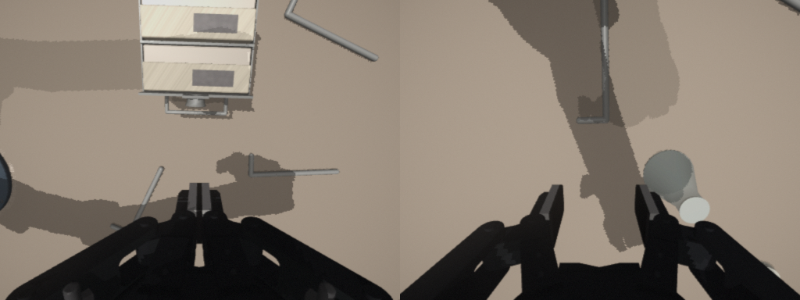

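w1 shows the rack with guide 1 centred. w2 shows the rod from its corner at about (605,120) going up, with the bent leg to the left. Next I'll fit the rod axis from depth, grasp 24 mm ahead of the corner, and lift.

```bash
cat >> h.py <<'E'
def rodfit(W,zlo,zhi,box):
    P=W.reshape(-1,3); x0,x1,y0,y1=box
    return P[(P[:,2]>zlo)&(P[:,2]<zhi)&(P[:,0]>x0)&(P[:,0]<x1)&(P[:,1]>y0)&(P[:,1]<y1)]
E
python3 - <<'E'
from h import *
Q=rodfit(world('wrist','w2'),.005,.02,(.45,.60,-.40,-.15))
a=np.array([-.3,.95])/np.hypot(.3,.95)
c0=np.array([.547,-.336])
for i in range(4):
    t=(Q[:,:2]-c0)@a; S=Q[t>.02]
    vx,vy,px,py=cv2.fitLine(S[:,:2].astype(np.float32),cv2.DIST_HUBER,0,.001,.001).ravel()
    a=np.array([vx,vy])*np.sign(vy); q=np.array([px,py]); n=np.array([-a[1],a[0]])  # rod +y
    d=(Q[:,:2]-q)@n; L=Q[d>.012]; tl=(L[:,:2]-q)@a
    c0=q+a*np.median(tl)
print('dir',a,'corner',c0,'leg reach',d.max(),'spread',d.min(),'leg t',np.ptp(tl),'tmax',t.max(),'z',np.percentile(S[:,2],90))
g=c0+a*.024; print('grasp',g)
R=fwd(a); np.savez('rod.npz',a=a,c=c0)
movep([g[0],g[1],.10],R)
move_l([g[0],g[1],.0265],feed=.12,until_force=8)
print(sense()['position'],sense()['wrist_force'])
command_gripper(0.0,80); s=sense(); print(s['finger_gap'],s['position'],s['wrist_force'])
move_l([g[0],g[1],.24],feed=.2); s=sense(); print(s['finger_gap'],s['wrist_force'],s['time_s'])
E
```

```text
dir [-0.3262085   0.94529784] corner [ 0.55266103 -0.33640662] leg reach 0.04464381043013954 spread -0.005156749481123135 leg t 0.009701750405674517 tmax 0.15328431716165158 z 0.011201667992751236
grasp [ 0.54483202 -0.31371948]
[ 0.54524515 -0.31444487  0.02719576] [ 0.41748796 -0.35626406  0.37370102]
0.0058471908291302015 [ 0.54516752 -0.31387027  0.02736942] [-0.19746009  0.94030895  6.59218793]
0.006130485321621646 [-0.85685078 -0.54708962 -1.36873394] 15.425
```

Grasp holds, though the 6 mm gap suggests the tips pinch the rod. I'll photograph the rod in hand and both guides together, from high up and to one side of the rack axis.

Run:
```python
from h import *
th=np.deg2rad(79); r=np.array([np.cos(th),np.sin(th),0]); n=np.array([-r[1],r[0],0])
c=np.array([.517,.138,0])
p=c-r*.075-n*.06; p[2]=.34
movep(p,fwd(r)); sleep(.3); snap('wrist','w3'); s=sense(); print(s['time_s'],s['position'],s['finger_gap'])
W=world('wrist','w3'); P=W.reshape(-1,3)
G=P[(P[:,2]>.145)&(P[:,2]<.17)&(abs(P[:,0]-.515)<.1)&(abs(P[:,1]-.135)<.12)]
for H in (G[G[:,1]<.12],G[G[:,1]>.15]):
    if len(H): print(len(H),cv2.minAreaRect(H[:,:2].astype(np.float32)),H[:,2].max())
T=P[(P[:,2]>.128)&(P[:,2]<.138)&(abs(P[:,0]-.515)<.1)&(abs(P[:,1]-.135)<.12)]
print('tops',cv2.minAreaRect(T[:,:2].astype(np.float32)),len(T))
# rod in tool frame
z=np.load('pics/w3.npz'); L=(P-z['p'])@z['R']
S=L[(L[:,0]>0)&(L[:,0]<.05)&(L[:,1]>.03)&(L[:,1]<.2)&(abs(L[:,2])<.05)]
print(len(S),S.min(0),S.max(0))
print(cv2.fitLine(S.astype(np.float32),cv2.DIST_HUBER,0,.001,.001).ravel())
```

```text
17.1917 [0.56160535 0.05235584 0.33992806] 0.005515823542050003
322 ((0.5041323304176331, 0.07481090724468231), (0.013235470280051231, 0.03012068197131157), 78.52470397949219) 0.16307953093045258
431 ((0.5299049615859985, 0.20082369446754456), (0.013165968470275402, 0.030238298699259758), 78.62446594238281) 0.16379422034848878
tops ((0.5063256025314331, 0.1401732712984085), (0.12224038690328598, 0.11836039274930954), 78.53510284423828) 11036
4346 [ 0.0151692   0.03000457 -0.00589554] [0.02338088 0.11948753 0.00452882]
[ 5.5598458e-03  9.9995065e-01  8.2291933e-03  1.8270485e-02
  7.8894995e-02 -6.3700241e-04]
```

View pics/w3.png

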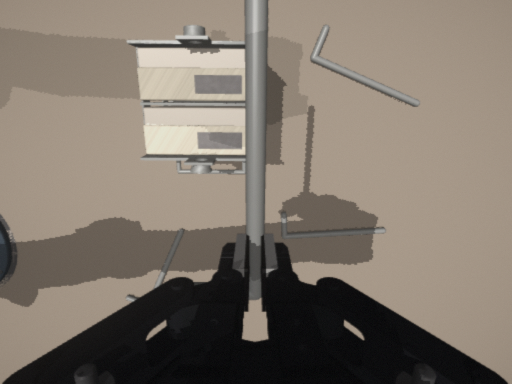

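The view shows guide 1 at (200,165) and guide 2 at (195,33), with the rod straight in the hand. The guide centres are 128.6 mm apart at 78.4°, against 129 expected, so the fix is good. The rod's offset in the hand is known too, so I'll insert with force stops.

```bash
cat >> h.py <<'E'
from scipy.spatial.transform import Rotation as Ro
g1=np.array([.5041,.0748]);g2=np.array([.5299,.2008])
u=np.append(g2-g1,0);u/=np.linalg.norm(u); C=np.append((g1+g2)/2,.146); nn=np.array([-u[1],u[0],0])
d=np.array([.0056,1,.0082]);d/=np.linalg.norm(d)
R0=fwd(u); w=np.cross(R0@d,u); RI=Ro.from_rotvec(w).as_matrix()@R0
A=np.array([.0222,.079,-.0006])+d*(.151-.079)   # tip in tool
def tcp(tipx,dy=0,dz=0): return C+u*tipx+nn*dy+[0,0,dz]-RI@A
E
python3 - <<'E'
from h import *
p=tcp(-.101)
q=p.copy(); q[2]=.30
move_l(q,RI,feed=.25); move_l(p,feed=.2); sleep(.3)
print(p,(RI@d).round(4),sense()['time_s'])
f0=sense()['wrist_force']
for x,f in ((-.066,.06),(-.05,.04),(.045,.06)):
    hit=move_l(tcp(x),feed=f,until_force=6); s=sense()
    e=s['position']-tcp(x); print(x,hit,'short',(e@u).round(4),'lat',(e@nn).round(4),'dz',e[2].round(4),'F',(s['wrist_force']-f0).round(2),s['time_s'])
    if hit: break
snap('wrist','w4'); snap('scene','s4')
E
```

```text
[ 0.46764855 -0.10944121  0.1677573 ] [ 0.2006  0.9797 -0.    ] 19.2167
-0.066 False short -0.0001 lat 0.0 dz 0.0 F [-0.69 -0.14  0.58] 19.95
-0.05 False short 0.0002 lat 0.0 dz -0.0 F [-0.85  0.25  0.67] 20.5
0.045 False short -0.0004 lat -0.0 dz 0.0 F [-0.16  1.61  0.32] 22.2333
```

View pics/w4.png

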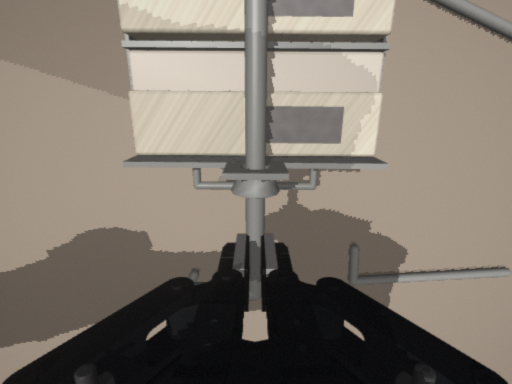

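Rod is through guide 1, centred (255,185), with no forces. Next: feed it into guide 2, release, then push the bend home with closed fingers.

Run:
```python
from h import *
f0=sense()['wrist_force']
hit=move_l(tcp(.064),feed=.04,until_force=6); s=sense()
print(hit,((s['position']-tcp(.064))@u).round(4),(s['wrist_force']-f0).round(2),s['time_s'])
snap('wrist','w5'); snap('scene','s5')
a=cv2.imread('pics/w5.png');b=cv2.imread('pics/s5.png')
b=cv2.resize(b[90:230,200:387],(512,384),interpolation=cv2.INTER_CUBIC)
cv2.imwrite('pics/v5.png',cv2.resize(np.hstack([a,b]),(800,300)))
```

```text
False 0.0 [-0.36 -0.17  0.21] 22.9583
```

View pics/v5.png

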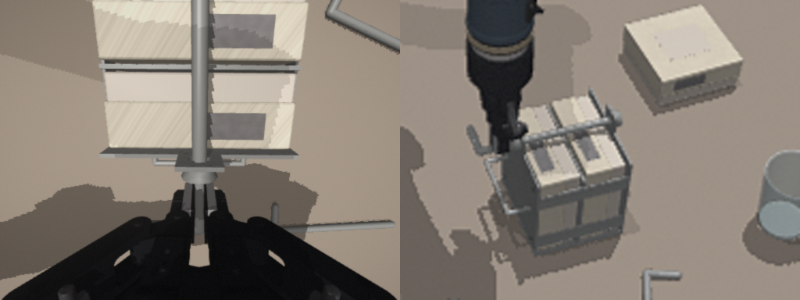

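The rod reaches guide 2. Releasing, then pushing from behind.

Run:
```python
from h import *
command_gripper(.04); sleep(.2)
p=tcp(.064); up=p+[0,0,.07]
move_l(up,feed=.15); command_gripper(0.0,40)
P=lambda x,z:np.append((C+u*x)[:2],z)
move_l(P(-.145,up[2]),R0,feed=.2); sleep(.3)
snap('wrist','w6'); snap('scene','s6'); print(sense()['time_s'])
a=cv2.imread('pics/w6.png');b=cv2.imread('pics/s6.png')
b=cv2.resize(b[90:230,200:387],(512,384),interpolation=cv2.INTER_CUBIC)
cv2.imwrite('pics/v6.png',cv2.resize(np.hstack([a,b]),(800,300)))
```

```text
25.6083
```

View pics/v6.png

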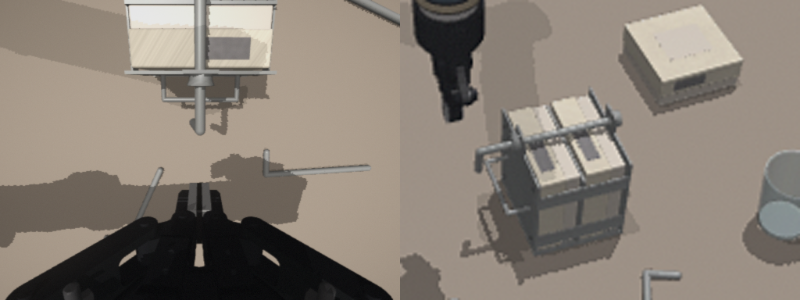

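The bend now hangs down and the rod rests in both guides. Push it home.

Run:
```python
from h import *
P=lambda x,z:np.append((C+u*x)[:2],z)
move_l(P(-.145,.158),feed=.15); sleep(.2); f0=sense()['wrist_force']
hit=move_l(P(-.080,.158),feed=.04,until_force=10); s=sense()
print(hit,(s['position']-C)@u,(s['wrist_force']-f0).round(2),s['time_s'])
move_l(P(-.15,.158),feed=.1); move_l(P(-.15,.30),feed=.25); sleep(.3)
snap('wrist','w7'); snap('scene','s7'); print(sense()['time_s'])
W=world('wrist','w7'); Q=W.reshape(-1,3); D=Q-C
m=(abs(D@nn)<.006)&(Q[:,2]>.11)&(Q[:,2]<.17)&(D@u<0); print('rearmost rod x',np.percentile((D@u)[m],[0,1,3,10]).round(4))
a=cv2.imread('pics/w7.png');b=cv2.imread('pics/s7.png')
b=cv2.resize(b[90:230,200:387],(512,384),interpolation=cv2.INTER_CUBIC)
cv2.imwrite('pics/v7.png',cv2.resize(np.hstack([a,b]),(800,300)))
```

```text
True -0.09244512701662674 [ 0.65 -0.63  2.27] 27.7333
29.575
rearmost rod x [-0.0803 -0.079  -0.0768 -0.07  ]
```

View pics/v7.png

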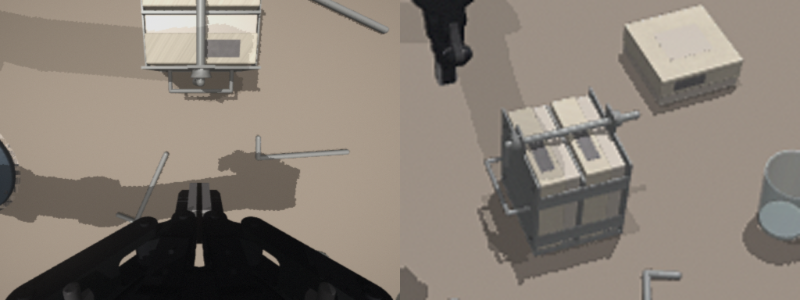

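The bend is at the mouth: the push stopped at x −0.0924 against −0.092 expected, the rod's rear is at −0.080 against −0.081, and the tip sticks out beyond guide 2. One last check of box heights and bystanders, then hand in.

Run:
```python
from h import *
snap('top','t8'); W=world('top','t8'); W0=world('top','t0')
Q=W.reshape(-1,3); D=Q-C
for x in(-.0295,.0295):
    m=(abs(D@u-x)<.018)&(abs(abs(D@nn)-.035)<.02)&(Q[:,2]>.1); print('box z',np.median(Q[m,2]).round(4))
for n,(a,b) in dict(flask=(380,150),beaker=(132,150),spare=(117,252)).items():
    s=np.s_[a and b-20:b+20,a-25:a+25]; print(n,np.nanmedian(abs(W[s]-W0[s])).round(4), (np.load('pics/t8.npz')['im'][s].astype(int)-np.load('pics/t0.npz')['im'][s]).__abs__().mean().round(2))
finish_job(); print(sense()['time_s'])
```

```text
box z 0.1327
box z 0.1329
flask 0.0009 7.23
beaker 0.0009 7.01
spare 0.0006 10.01
the job is handed in; nothing more can be done
the job is handed in; nothing more can be done
```

The job is done and handed in. I pushed both boxes fully home, then slid the rod through both guides until its bend was against the first guide, and let go of it there. It took about 30 s on the robot clock.

- **Boxes:** the pushes bottomed out with the fingertips at 133 mm. The last top view read 132.7 and 132.9 mm, against 133 when home.
- **Rod:** I gripped the rightmost rod 24 mm ahead of its corner and fed it through both guides, with less than about 2 N showing on the tool. After I let go, the bent leg swung down, and I pushed the bend with closed fingers until the force stop (10 N) triggered. The fingers stopped at rack x −92.4 mm, against −92 expected. The rear of the bend measured about −80 mm, against −81 expected. The tip stands out beyond guide 2.
- **Push force:** the reading right after that push showed only about 2 N, so seating rests on the stop position and the pictures, not on a sustained force.
- **Flask, beaker and spare box:** depth before and after agrees within 1 mm. Colour differences were small (7–10 levels), which I took to be moving shadows and noise, and I did not view that last picture.

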